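Build up the tiered cake stand

TASK

Put the cake stand together on its square wooden foot, from the bottom up: first the largest white tier, then the middle one, then the smallest, and last the wooden knob on top. Every part must sit fully down and level on the one below. Leave the salt shaker, the tamper, the coffee cup and the sugar pourer standing where they are.

Things in the scene. Friction and masses are not known exactly. Their poses are not given: they have to be found in the camera images.
- stand_foot: Foot of the cake stand: dark wooden block 96 mm square and 20 mm high with a short steel column (36 mm across) in its middle. The column's flat shoulder is 30 mm above the underside; on it a tapered spigot, 11 mm high, 19 mm wide at its root and 11 mm at its tip. Fixed to the worktop. Origin: centre of the underside, on the spigot's axis; z up.
- tier_large: White round plate, the largest of 3 tiers, a steel column in its middle: 134 mm across, rim 11 mm high. Column 36 mm thick (grip here), shoulder 60 mm above the underside; on it a tapered spigot like the foot's. Socket below, 24 mm wide, 14 mm deep, goes over the spigot below, underside resting on that shoulder. 300 g, loose. Origin: centre of the underside, z up. Yaw is free.
- tier_medium: White round plate, the middle one of 3 tiers, a steel column in its middle: 108 mm across, rim 11 mm high. Column 36 mm thick (grip here), shoulder 60 mm above the underside; on it a tapered spigot like the foot's. Socket below, 24 mm wide, 14 mm deep, goes over the spigot below, underside resting on that shoulder. 240 g, loose. Origin: centre of the underside, z up. Yaw is free.
- tier_small: White round plate, the smallest of 3 tiers, a steel column in its middle: 82 mm across, rim 11 mm high. Column 36 mm thick (grip here), shoulder 60 mm above the underside; on it a tapered spigot like the foot's. Socket below, 24 mm wide, 14 mm deep, goes over the spigot below, underside resting on that shoulder. 180 g, loose. Origin: centre of the underside, z up. Yaw is free.
- top_knob: Turned dark wooden knob, 54 mm high, about 34 mm in diameter (32 to 36 mm along its height), standing upright; grip it across its upper half. The same socket, 24 mm wide and 14 mm deep, in its underside. About 80 g, loose. Origin: centre of the underside; z up. Round: its yaw does not matter.
- sugar_pourer: Bystander: glass sugar pourer with a steel spout, 68 mm in diameter, 150 mm high, loose. Origin: centre of the underside.
- beer_tower: Obstacle, fixed: white beer tap tower at the back left, 130 mm wide column; its two taps stick out to about 105 mm in front of (-x) its origin, at y = -60 and +60 mm, from 240 mm height upward to over 400 mm. Keep the arm and what it carries clear of them. Origin: under the column; x away from the robot.
- salt_mill: Bystander: small round salt shaker, white-grey with a grey cap, 44 mm in diameter, 90 mm high, loose. Origin: centre of the underside.
- tamper: Bystander: coffee tamper, steel base 58 mm in diameter with an upright wooden handle, 87 mm high, loose. Origin: centre of the underside.
- coffee_cup: Bystander: white coffee cup with a handle, 63 mm wide, 93 mm long with its handle, 50 mm high, loose. Origin: under the middle of its length.
Not all that is in view belongs to the job. What is shaped like the tier_small but blue is not meant.

How it is judged:
On the way, in this order (a step that is already met when the one before it is completed fails the run):
1. the largest tier sits level on the foot (horizontal distance between tier_large and stand_foot below 0.008 m and z of tier_large in the frame of stand_foot between 0.026 and 0.034 m and angle between tier_large's own z axis and vertical below 0.06 rad), for 0.2 s.
2. the middle tier sits level on the largest tier (horizontal distance between tier_medium and tier_large below 0.008 m and z of tier_medium in the frame of tier_large between 0.056 and 0.064 m and angle between tier_medium's own z axis and vertical below 0.06 rad), for 0.2 s.
3. the smallest tier sits level on the middle tier (horizontal distance between tier_small and tier_medium below 0.008 m and z of tier_small in the frame of tier_medium between 0.056 and 0.064 m and angle between tier_small's own z axis and vertical below 0.06 rad), for 0.2 s.
4. the knob sits on the smallest tier (horizontal distance between top_knob and tier_small below 0.008 m and z of top_knob in the frame of tier_small between 0.056 and 0.064 m and angle between top_knob's own z axis and vertical below 0.06 rad), for 0.2 s.
At the end, for the whole second after the job is handed in: From the bottom up on the foot: largest tier, middle tier, smallest tier, knob; each within 8 mm of the axis of the part below, its underside within 4 mm of that part's shoulder height, level within 0.06 rad, released and at rest (under 0.02 m/s) (all of step 1 and all of step 2 and all of step 3 and all of step 4 and linear speed of each of tier_large, tier_medium, tier_small, top_knob below 0.02 m/s); the robot touches nothing.
It fails at once if the salt shaker is shifted by more than 30 mm or tipped (distance of salt_mill from where it was at the start of the episode above 0.03 m or angle between salt_mill's own z axis and vertical above 0.5 rad).
It fails at once if the tamper is shifted by more than 30 mm or tipped (distance of tamper from where it was at the start of the episode above 0.03 m or angle between tamper's own z axis and vertical above 0.5 rad).
It fails at once if the coffee cup is shifted by more than 30 mm or tipped (distance of coffee_cup from where it was at the start of the episode above 0.03 m or angle between coffee_cup's own z axis and vertical above 0.5 rad).
It fails at once if the sugar pourer is shifted by more than 30 mm or tipped (distance of sugar_pourer from where it was at the start of the episode above 0.03 m or angle between sugar_pourer's own z axis and vertical above 0.5 rad).
It also fails if it takes over 109 s, if anything falls off the work surface, if the arm or the gripper's body presses on something with over 40 N, if the wrist force passes 120 N, or if a joint passes its speed limit or range.

ROBOT

A 6-joint arm with a two-finger parallel gripper is mounted at the origin on a cart in front of the work surface, level with it; the furniture and walls round the work are solid. World frame = base frame: x ahead of the robot, y to its left, z up, the work surface at z = 0. Lengths are in m, angles in rad, forces in N, time in s.
With the tool pointing down it reaches from about 0.35 to 0.775 m from the base axis. Payload 5.5 kg.
Tool frame: the origin (TCP) lies where the fingers leave the gripper's body, on its centre line; the fingertips stand env.tip_reach ahead of it and the grasp point (between the pads) lies 54 mm ahead of it (env.tip_reach is the distance from the TCP to the fingertips, in m); z points along the fingers, y is the line along which they close (so a half turn about z gives the same grasp; the last joint's range is limited). The gripper opens to 85 mm and grips with 20 to 120 N. Pads are 22 mm wide; open, the fingers measure 114 mm over their backs; the gripper's body (76 mm by 85 mm) begins 54 mm behind the grasp point. The pads swing forward as they close: fully open they stand 13 mm farther back than shut.
Start: joints at [-1.377, 0.313, 0.046, 1.304, 0, 1.431], TCP at [0.188, -0.543, 0.304] pointing down, gripper open.
Joint ranges: [-2.76, 2.76], [-0.86, 1.69], [-1.03, 1.26], [-2.2, 2.34], [-1.47, 1.5], [-3.14, 3.14]. Speed limits (rad/s): [2.57, 2.57, 3.14, 3.14, 3.14, 3.14].

INTERFACE

Orientations are given as a unit quaternion [w, x, y, z].
In Python, from workcell import status, optics, hand_in, env gives the robot as it stands.
- The arm moves only by the shell command python3 -m handwheel 'ROWS' [FORCE]. ROWS is a JSON object whose one key "deltas" holds a list of rows, each a list of 5 numbers: the opening, from -1 (shut) to 1 (fully open), then the shift along the tool's x, y, z in units of 40 mm (1.0 is 40 mm), then the turn about the tool's z in units of 10 degrees (1.0 is 10 degrees). In form: {"deltas": [[jaw, x, y, z, roll], ...]}. A call has 1 to 20 rows; each row shifts and turns the commanded pose from where the row before left it, along the tool's axes as they then stand; what a row does not reach is not made up. A row lasts 1/8 s, in which the tool goes at most 62.5 mm and 10.7 degrees, less where a joint would pass 70% of its speed; a pose out of reach is approached as far as the arm can. A call is refused whole if a number of a shift passes 1 or a number of a turn 1, either way. A call with a gripper value outside its range is refused whole. The fingers move at their own pace and stop on an object; FORCE is the grip in N (left out, the last holds). Time passes only in rows, so rows that do not move let the fingers close. It gives the time, the measured TCP pose, the force, the opening and the grip force at its end, in the units of the state.
- status.get_state(): the state, without advancing time (a new reading comes with each control period).
- optics.read_camera(name): name is "scene" or "top"; returns a dict with "frame" (480x640x3 uint8, red, green, blue), "depth" (480x640 float32, m along the optical axis (not along the pixel's ray), 0 where there is no reading), "vfov" (degrees; the focal length in pixels is half the picture's height over the tangent of half this angle, whatever the lens; pixels are square), "cx", "cy" (the principal point, pixels), "origin" and "attitude" of the camera in the world. Camera axes: x right, y down, z forward; pixel columns grow to the right and rows downward; lengths in m; the calibration is good to about 2 mm. A picture is of the moment at which its call begins.
- hand_in(): hands the job in; it is judged then, once.
The state is a dict: "clock": time; "joint_pos": joint angles; "qvel": joint speeds; "tau": joint torques, N m; "tcp_pos": TCP position; "orientation": TCP orientation; "wrist_force": force on the tool from outside, world axes, zero at the start; "ft_torque": the same for the moment, N m; "finger_gap": finger opening in m; "grip_force": force on a finger pad.
Only numpy, scipy, OpenCV 4.12 (cv2) and the standard library are available. Lean on these libraries where they do the work, as an engineer would, in place of code of your own. Each camera call takes 0.05 s, during which the arm holds its last target. There are 200 camera calls.

## Working session

There is one attempt and no reset: what is moved stays moved. The work goes in short steps, Python scripts to look and compute and a shell command to move; the robot and the scene stay as the last step left them, time stands still between calls to the robot, and variables do not carry over. Pictures are saved under pics/ and viewed, at most 14 in all, crops included, and the job is handed in when it is done.

```bash
ls; mkdir -p pics
cat > h.py <<'E'
import numpy as np,cv2
from scipy.spatial.transform import Rotation as R
from workcell import status,optics,env
def cam(n):
    d=optics.read_camera(n); f=240/np.tan(np.radians(d['vfov'])/2)
    q=np.array(d['attitude'],float)
    M=R.from_quat(np.r_[q[1:],q[0]]).as_matrix() if q.size==4 else q.reshape(3,3)
    v,u=np.mgrid[:480,:640]; z=d['depth']
    P=np.dstack([(u-d['cx'])/f*z,(v-d['cy'])/f*z,z])@M.T+np.array(d['origin'])
    P[z==0]=np.nan
    return d,P
E
python3 - <<'E'
from h import *
print(env.tip_reach,status.get_state())
for n in('scene','top'):
    d,P=cam(n); cv2.imwrite(f'pics/{n}0.png',d['frame'][...,::-1]); np.savez(f'{n}0.npz',f=d['frame'],P=P)
    print(n,d['vfov'],d['origin'],d['attitude'])
E
```

```text
pics
0.0726 {'clock': 0.0, 'joint_pos': array([-1.37659071e+00,  3.14025246e-01,  4.50169249e-02,  1.30360931e+00,
       -6.91739366e-06,  1.43119282e+00]), 'qvel': array([-8.83446285e-04, -7.81133488e-04,  1.38704435e-03,  1.49782109e-04,
        2.48947982e-05, -3.05309189e-04]), 'tau': array([-3.38885420e-04, -4.80632579e+01,  2.98530221e+01,  1.95118063e-02,
        2.36655308e-05,  6.95940798e-06]), 'tcp_pos': array([ 0.18831166, -0.54290255,  0.30301014]), 'orientation': array([-9.10218965e-04,  9.86103328e-01,  1.66130664e-01, -2.83160980e-05]), 'wrist_force': array([ 0.09208411, -0.06867997,  0.02811226]), 'ft_torque': array([ 0.00440691, -0.0006362 , -0.01725038]), 'grip_force': 0.0, 'finger_gap': 0.08569447988330602}
scene 55.192589351473856 [0.24778523 0.58571223 0.84695392] [ 0.07490873 -0.19725697  0.92162407 -0.32571067]
top 45.206246821302855 [0.39776899 0.00202309 1.26761166] [-0.04188048  0.71068896 -0.70180543  0.02522614]
```

View pics/scene0.png

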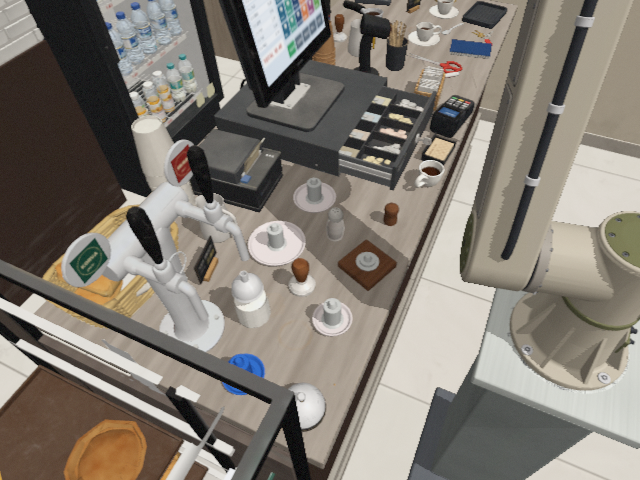

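View pics/top0.png

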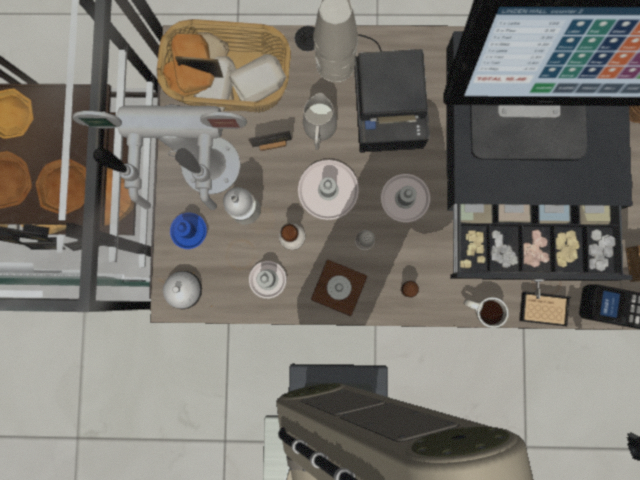

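The top view shows these candidates:
- Large tier at (328,188), medium at (406,197), and small white tier at (268,280). The small blue copy at (188,230) is not meant.
- Foot at (339,287) and knob at (410,288). The tamper's brown handle at (291,235) is not the knob, because it sits on a steel base.
- Salt shaker at (366,239), sugar pourer at (240,203), and cup at (490,311).

Next I measure them and take one enlarged crop.

Run:
```python
from h import *
D={n:np.load(n+'0.npz') for n in('top','scene')}
T=D['top']['P'];S=D['scene']['P'];F=D['top']['f']
cv2.imwrite('pics/crop.png',cv2.resize(F[130:330,150:450],None,fx=2.6,fy=2.6,interpolation=cv2.INTER_CUBIC)[...,::-1])
A=np.vstack([T.reshape(-1,3),S.reshape(-1,3)]);src=np.r_[np.zeros(307200),np.ones(307200)]
def circ(p):
    m=cv2.minEnclosingCircle(p[:,:2].astype(np.float32)*1000); return np.round(m[0],1),round(m[1],1)
for n,u,v,r,zs in [('large',328,188,.08,[(.004,.016),(.056,.064),(.066,.08)]),('medium',406,197,.065,[(.004,.016),(.056,.064),(.066,.08)]),('small',268,280,.05,[(.004,.016),(.056,.064),(.066,.08)]),('foot',339,287,.07,[(.015,.023),(.027,.033),(.037,.05)]),('knob',410,288,.035,[(.01,.045),(.05,.058)]),('salt',366,239,.04,[(.02,.1)]),('tamper',291,235,.045,[(.01,.04),(.07,.1)]),('pourer',240,203,.06,[(.03,.08),(.1,.17)]),('sphere',182,290,.06,[(.03,.15)]),('cup',490,311,.06,[(.03,.06)])]:
    c=np.nanmedian(T[v-3:v+4,u-3:u+4].reshape(-1,3),0); print(n,c.round(3))
    for lo,hi in zs:
        for s in(0,1):
            m=(np.hypot(A[:,0]-c[0],A[:,1]-c[1])<r)&(A[:,2]>lo)&(A[:,2]<hi)&(src==s)
            if m.sum()>4: print('  ',('top','scene')[s],lo,m.sum(),circ(A[m]),'zmed',A[m][:,2].__array__() .mean().round(4),A[m][:,2].max().round(4), 'bbox c',((A[m].max(0)+A[m].min(0))/2)[:2].round(4))
```

```text
large [0.637 0.028 0.063]
   top 0.004 2246 (array([637.5,  28. ]), 79.7) zmed 0.0078 0.0158 bbox c [0.6388 0.0281]
   scene 0.004 1681 (array([635.3,  26.6]), 78.4) zmed 0.0083 0.016 bbox c [0.6372 0.0267]
   top 0.056 157 (array([644.1,  29.3]), 18.1) zmed 0.0602 0.0639 bbox c [0.644  0.0301]
   scene 0.056 121 (array([642.7,  27.3]), 19.4) zmed 0.0609 0.0637 bbox c [0.6424 0.0285]
   top 0.066 46 (array([642.2,  32.7]), 11.5) zmed 0.0696 0.0752 bbox c [0.6438 0.032 ]
   scene 0.066 35 (array([642.4,  29.8]), 7.5) zmed 0.0704 0.0748 bbox c [0.6423 0.0295]
medium [ 0.619 -0.137  0.063]
   top 0.004 1383 (array([ 618.8, -135.9]), 64.1) zmed 0.0079 0.0159 bbox c [ 0.6186 -0.1371]
   scene 0.004 792 (array([ 620.2, -136.7]), 64.2) zmed 0.0086 0.0159 bbox c [ 0.62   -0.1362]
   top 0.056 152 (array([ 627., -141.]), 18.2) zmed 0.0602 0.0639 bbox c [ 0.6274 -0.1409]
   scene 0.056 98 (array([ 627. , -141.8]), 18.9) zmed 0.0607 0.0639 bbox c [ 0.6256 -0.1419]
   top 0.066 42 (array([ 622.6, -139.6]), 11.8) zmed 0.0698 0.0749 bbox c [ 0.6227 -0.1398]
   scene 0.066 32 (array([ 625.4, -139.2
[... 2257 characters left out ...]
 c [0.5927 0.2042]
   scene 0.03 649 (array([594.9, 214.5]), 33.9) zmed 0.0587 0.0754 bbox c [0.5934 0.2157]
   top 0.1 650 (array([598.9, 211.9]), 30.4) zmed 0.1219 0.1534 bbox c [0.599  0.2118]
   scene 0.1 729 (array([597.6, 212. ]), 30.0) zmed 0.1217 0.1525 bbox c [0.5975 0.2123]
sphere [0.418 0.336 0.045]
   top 0.03 864 (array([418.9, 344.6]), 37.7) zmed 0.0405 0.0646 bbox c [0.419 0.345]
   scene 0.03 891 (array([417.2, 345. ]), 37.1) zmed 0.0418 0.0657 bbox c [0.4161 0.3427]
cup [ 0.382 -0.319  0.03 ]
   top 0.03 592 (array([ 386.4, -306.9]), 46.6) zmed 0.0406 0.0566 bbox c [ 0.3804 -0.3065]
   scene 0.03 481 (array([ 381.7, -307.2]), 47.1) zmed 0.0409 0.0546 bbox c [ 0.3797 -0.3085]
```

View pics/crop.png

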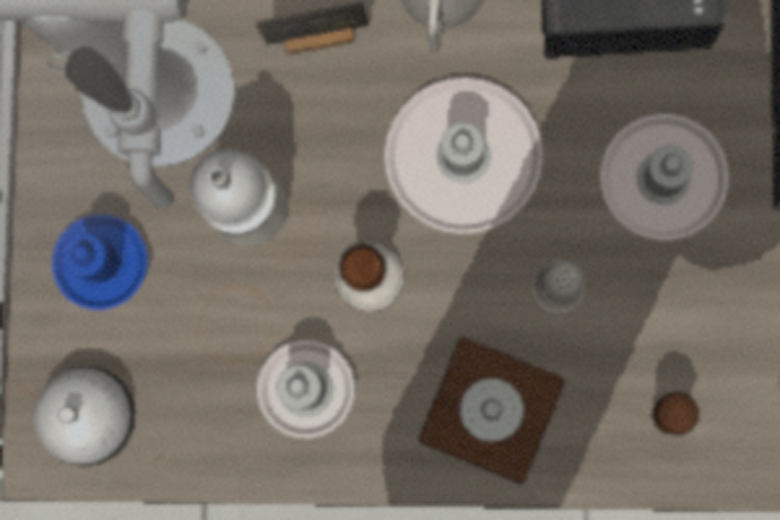

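The crop confirms the choices: the white small tier is at crop (303,388), the blue decoy at (100,260), and the knob at (677,412). I roll the tool by +71° of yaw so that its x lies along world +y and its y along world +x. I also check the tall obstacles.

```bash
python3 -m handwheel '{"deltas":[[1,0,0,0,-1],[1,0,0,0,-1],[1,0,0,0,-1],[1,0,0,0,-1],[1,0,0,0,-1],[1,0,0,0,-1],[1,0,0,0,-1],[1,0,0,0,-0.09],[1,0,0,0,0]]}' 40
python3 - <<'E'
from h import *
for n in('top','scene'):
    P=np.load(n+'0.npz')['P'].reshape(-1,3)
    for lo,hi in((.1,.2),(.2,.35),(.35,.6)):
        m=(P[:,2]>lo)&(P[:,2]<hi)&(P[:,0]>.3)&(P[:,0]<.85)
        for s,nm in((P[:,1]<0,'right'),(P[:,1]>0,'left')):
            q=P[m&s]
            if len(q): print(n,lo,nm,len(q),'x',np.percentile(q[:,0],[0,1,5]).round(3),'|y|',np.percentile(abs(q[:,1]),[0,1,5]).round(3))
E
```

```text
clock: 1.23
tcp_pos: [0.1884, -0.5432, 0.3036]
orientation: [-0.0, 0.708, 0.706, 0.0]
wrist_force: [0.0, 0.2, -1.0]
finger_gap: 0.0855
grip_force: 0.0
top 0.1 right 10598 x [0.452 0.608 0.637] |y| [0.035 0.042 0.066]
top 0.1 left 7385 x [0.375 0.383 0.518] |y| [0.021 0.137 0.179]
top 0.2 right 9002 x [0.769 0.771 0.772] |y| [0.189 0.19  0.199]
top 0.2 left 12964 x [0.375 0.377 0.385] |y| [0.164 0.213 0.227]
top 0.35 right 10289 x [0.796 0.798 0.8  ] |y| [0.189 0.19  0.197]
top 0.35 left 2187 x [0.594 0.595 0.596] |y| [0.154 0.158 0.168]
scene 0.1 right 6996 x [0.45  0.605 0.63 ] |y| [0.035 0.039 0.058]
scene 0.1 left 7047 x [0.374 0.374 0.391] |y| [0.018 0.196 0.218]
scene 0.2 right 5667 x [0.719 0.77  0.772] |y| [0.187 0.19  0.192]
scene 0.2 left 17979 x [0.374 0.375 0.377] |y| [0.177 0.215 0.235]
scene 0.35 right 1952 x [0.794 0.797 0.798] |y| [0.187 0.189 0.19 ]
scene 0.35 left 4809 x [0.593 0.594 0.595] |y| [0.157 0.171 0.187]
```

```bash
python3 -m handwheel '{"deltas":[[1,0.4,0.3,0,0],[1,0.8,0.65,0,0],[1,0.9,0.72,0,0],[1,0.9,0.72,0,0],[1,0.9,0.72,0,0],[1,0.9,0.72,0,0],[1,0.9,0.72,0,0],[1,0.9,0.72,0,0],[1,0.9,0.72,0,0],[1,0.9,0.72,0,0],[1,0.9,0.72,0,0],[1,0.9,0.72,0,0],[1,0.9,0.72,0,0],[1,0.9,0.72,0,0],[1,0.9,0.72,0,0],[1,0.8,0.6,0,0],[1,0.5,0.3,0,0],[1,0.1,0.16,0,0],[1,0,0,0,0]]}'
```

```text
clock: 3.6
tcp_pos: [0.6427, 0.0292, 0.3037]
orientation: [-0.0, 0.707, 0.707, -0.0]
wrist_force: [-0.2, -0.5, -0.1]
finger_gap: 0.0853
grip_force: 0.0
```

```bash
python3 -m handwheel '{"deltas":[[1,0,0,0.5,0],[1,0,0,0.8,0],[1,0,0,0.8,0],[1,0,0,0.8,0],[1,0,0,0.8,0],[1,0,0,0.6,0],[1,0,0,0.5,0],[1,0,0,0.34,0],[1,0,0,0,0],[-1,0,0,0,0],[-1,0,0,0,0],[-1,0,0,0,0],[-1,0,0,0,0],[-1,0,0,0,0],[-1,0,0,0,0],[-1,0,0,0,0]]}' 60
```

```text
clock: 5.6
tcp_pos: [0.644, 0.0289, 0.0995]
orientation: [0.001, 0.707, 0.707, 0.001]
wrist_force: [1.0, 0.4, 5.3]
finger_gap: 0.0348
grip_force: 59.3
```

```bash
python3 -m handwheel '{"deltas":[[-1,0,0,-0.2,0],[-1,0,0,-0.4,0],[-1,0,0,-0.6,0],[-1,0,0,-0.6,0],[-1,0,0,-0.6,0],[-1,0,0,-0.5,0],[-1,0,0,-0.3,0],[-1,0,0,0,0],[-1,-0.05,-0.3,0,0],[-1,-0.1,-0.6,0,0],[-1,-0.1,-0.8,0,0],[-1,-0.1,-0.8,0,0],[-1,-0.1,-0.8,0,0],[-1,-0.1,-0.8,0,0],[-1,-0.1,-0.7,0,0],[-1,0,-0.4,0,0],[-1,0,-0.2,0,0],[-1,0,0,0,0],[-1,0,0,0,0]]}'
cat > look.py <<'E'
import sys
from h import *
tag=sys.argv[1]
d,P=cam('scene'); cv2.imwrite(f'pics/s{tag}.png',d['frame'][100:420,160:480][:,:,::-1]); np.save('s.npy',P)
d,P2=cam('top'); cv2.imwrite(f'pics/t{tag}.png',d['frame'][140:380,220:460][:,:,::-1])
t=status.get_state()['tcp_pos']
# rim: white points outside finger zone, within plate radius r of TCP, near expected height
r=float(sys.argv[2]); zu=t[2]-float(sys.argv[3])
for n,Q in(('scene',P),('top',P2)):
    q=Q.reshape(-1,3); rr=np.hypot(q[:,0]-t[0],q[:,1]-t[1])
    m=(rr<r+.012)&(abs(q[:,2]-zu-.008)<.010); q=q[m]
    c=cv2.minEnclosingCircle(q[:,:2].astype(np.float32)*1000)
    A=np.c_[q[:,:2]-t[:2],np.ones(len(q))]; s=np.linalg.lstsq(A,q[:,2],rcond=None)[0]
    print(n,len(q),'circle',np.round(c[0],1),round(c[1],1),'slope',s[:2].round(3),'z',s[2].round(4))
print('tcp',t.round(4),'under?',zu.round(4))
E
python3 look.py 1 .067 .0995
```

```text
clock: 7.98
tcp_pos: [0.4279, 0.0027, 0.2264]
orientation: [0.0, 0.707, 0.707, 0.0]
wrist_force: [1.2, 0.4, -3.4]
finger_gap: 0.0343
grip_force: 60.5
scene 1861 circle [428.2   1.6] 68.3 slope [ 0.016 -0.001] z 0.1356
top 0 circle [0. 0.] 0.0 slope [0. 0.] z 0.0
tcp [0.4277 0.0028 0.2263] under? 0.1268
```

View pics/s1.png

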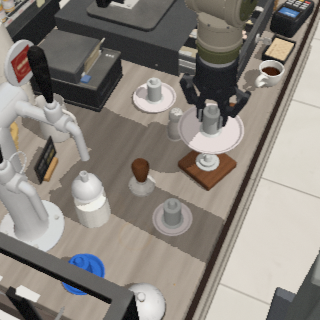

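The large tier is held level over the foot: plate at crop (210,130), foot at (208,163). Measured centre is (428.2, 1.6) mm against the foot at (427.7, 2.6) mm. I lower it.

```bash
python3 -m handwheel '{"deltas":[[-1,0,0,0.3,0],[-1,0,0,0.5,0],[-1,0,0,0.5,0],[-1,0,0,0.4,0],[-1,0,0,0.2,0],[-1,0,0,0.15,0],[-1,0,0,0.15,0],[-1,0,0,0.1,0],[-1,0,0,0.1,0],[-1,0,0,0,0]]}'
```

```text
clock: 9.32
tcp_pos: [0.4268, 0.0028, 0.1301]
orientation: [-0.0, 0.707, 0.707, -0.0]
wrist_force: [-1.5, 0.5, -2.6]
finger_gap: 0.0348
grip_force: 60.5
```

```bash
python3 -m handwheel '{"deltas":[[-1,0,0,0.04,0],[-1,0,0,0,0]]}'
```

```text
clock: 9.57
tcp_pos: [0.4272, 0.0028, 0.1294]
orientation: [0.0, 0.707, 0.707, 0.0]
wrist_force: [-2.5, 0.3, 3.9]
finger_gap: 0.0348
grip_force: 61.2
```

```bash
python3 -m handwheel '{"deltas":[[1,0,0,0,0],[1,0,0,0,0],[1,0,0,0,0],[1,0,0,0,0],[1,0,0,0,0],[1,0,0,-0.3,0],[1,0,0,-0.6,0],[1,0,0,-0.8,0],[1,0,0,-0.8,0],[1,0,0,-0.4,0],[1,-0.3,0.4,0,0],[1,-0.5,0.7,0,0],[1,-0.6,0.8,0,0],[1,-0.6,0.8,0,0],[1,-0.6,0.8,0,0],[1,-0.5,0.7,0,0],[1,-0.3,0.5,0,0],[1,-0.2,0.3,0,0],[1,0,0,0,0]]}'
cat > stack.py <<'E'
from h import *
import sys
cs=[]
for n in('scene','top'):
    d,P=cam(n); q=P.reshape(-1,3); out=[]
    z=float(sys.argv[1])  # shoulder height
    m=(np.hypot(q[:,0]-.428,q[:,1]-.002)<.035)&(abs(q[:,2]-z)<.005)
    c=cv2.minEnclosingCircle(q[m][:,:2].astype(np.float32)*1000)
    R_=float(sys.argv[2]); m2=(np.hypot(q[:,0]-.428,q[:,1]-.002)<R_+.01)&(abs(q[:,2]-z+.052)<.008); p=q[m2]
    s=np.linalg.lstsq(np.c_[p[:,:2]-[.428,.002],np.ones(len(p))],p[:,2],rcond=None)[0]
    c2=cv2.minEnclosingCircle(p[:,:2].astype(np.float32)*1000)
    print(n,'shoulder',m.sum(),np.round(c[0],1),round(c[1],1),'z',np.median(q[m][:,2]).round(4),'rim',np.round(c2[0],1),round(c2[1],1),'slope',s[:2].round(3))
E
python3 stack.py .09 .067
```

```text
clock: 11.95
tcp_pos: [0.6278, -0.1424, 0.2431]
orientation: [-0.0, 0.707, 0.707, -0.0]
wrist_force: [-1.2, 0.6, -0.2]
finger_gap: 0.0853
grip_force: 0.0
scene shoulder 150 [425.2   1.8] 18.3 z 0.0913 rim [427.6   1.5] 68.3 slope [-0.    -0.004]
top shoulder 120 [427.3   4.1] 17.4 z 0.0902 rim [427.8   5.5] 66.4 slope [0.008 0.019]
```

The large tier is seated and level, with its shoulder at 0.090. Next is the medium tier.

```bash
python3 -m handwheel '{"deltas":[[1,0.02,0,0.4,0],[1,0,0,0.7,0],[1,0,0,0.8,0],[1,0,0,0.7,0],[1,0,0,0.5,0],[1,0,0,0.3,0],[1,0,0,0.2,0],[1,0,0,0,0],[-1,0,0,0,0],[-1,0,0,0,0],[-1,0,0,0,0],[-1,0,0,0,0],[-1,0,0,0,0],[-1,0,0,0,0],[-1,0,0,0,0]]}' 60
```

```text
clock: 13.92
tcp_pos: [0.6277, -0.1405, 0.1016]
orientation: [0.001, 0.707, 0.707, 0.0]
wrist_force: [0.6, 0.2, 5.2]
finger_gap: 0.0346
grip_force: 59.5
```

```bash
python3 -m handwheel '{"deltas":[[-1,0,0,-0.2,0],[-1,0,0,-0.4,0],[-1,0,0,-0.6,0],[-1,0,0,-0.7,0],[-1,0,0,-0.7,0],[-1,0,0,-0.5,0],[-1,0,0,-0.3,0],[-1,0,0,0,0],[-1,0.2,-0.3,0,0],[-1,0.4,-0.6,0,0],[-1,0.6,-0.8,0,0],[-1,0.6,-0.8,0,0],[-1,0.6,-0.8,0,0],[-1,0.6,-0.8,0,0],[-1,0.4,-0.6,0,0],[-1,0.18,-0.2,0,0],[-1,0,-0.12,0,0],[-1,0,0,0,0],[-1,0,0,0,0]]}'
python3 look.py 2 .054 .1016
```

```text
clock: 16.3
tcp_pos: [0.4269, 0.0023, 0.2367]
orientation: [0.0, 0.707, 0.707, 0.0]
wrist_force: [0.0, -0.1, -2.7]
finger_gap: 0.0345
grip_force: 60.4
scene 1136 circle [426.2   1. ] 54.5 slope [0.009 0.005] z 0.1441
top 0 circle [0. 0.] 0.0 slope [0. 0.] z 0.0
tcp [0.4267 0.0024 0.2366] under? 0.135
```

View pics/s2.png

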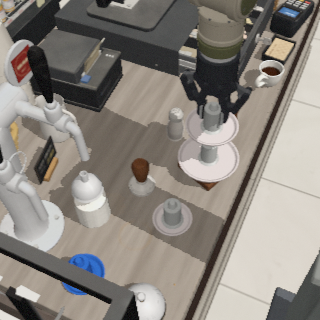

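The medium tier is level above the large one: crop (213,125) over (208,155), centres within about 1 mm. I lower it.

```bash
python3 -m handwheel '{"deltas":[[-1,0,0,0.2,0],[-1,0,0,0.3,0],[-1,0,0,0.2,0],[-1,0,0,0.15,0],[-1,0,0,0.1,0],[-1,0,0,0.1,0],[-1,0,0,0.06,0],[-1,0,0,0.03,0],[-1,0,0,0,0]]}'
```

```text
clock: 17.52
tcp_pos: [0.4262, 0.0028, 0.1915]
orientation: [0.0, 0.707, 0.707, 0.0]
wrist_force: [-1.6, 0.2, 1.8]
finger_gap: 0.0348
grip_force: 61.2
```

```bash
python3 -m handwheel '{"deltas":[[1,0,0,0.02,0],[1,0,0,0,0],[1,0,0,0,0],[1,0,0,0,0],[1,0,0,0,0],[1,0,0,-0.3,0],[1,0,0,-0.6,0],[1,0,0,-0.8,0],[1,0,0,-0.6,0],[1,0,0,-0.2,0],[1,0.3,0,0,0],[1,0.6,0.1,0,0],[1,0.8,0.1,0,0],[1,0.8,0.1,0,0],[1,0.7,0.1,0,0],[1,0.4,0.02,0,0],[1,0.3,0,0,0],[1,0,0,0,0],[1,0,0,0,0]]}'
python3 stack.py .15 .054
```

```text
clock: 19.9
tcp_pos: [0.4428, 0.1583, 0.2902]
orientation: [0.0, 0.707, 0.707, -0.0]
wrist_force: [0.2, -0.3, 0.5]
finger_gap: 0.0852
grip_force: 0.0
scene shoulder 51 [424.   -1.8] 17.7 z 0.1511 rim [423.7   1. ] 54.4 slope [-0.008  0.008]
top shoulder 209 [426.2   2.4] 17.8 z 0.1506 rim [426.4   2.5] 54.0 slope [-0.002  0.   ]
```

The medium tier is seated. Next is the small white tier.

```bash
python3 -m handwheel '{"deltas":[[1,0,0,0.4,0],[1,0,0,0.7,0],[1,0,0,0.8,0],[1,0,0,0.8,0],[1,0,0,0.8,0],[1,0,0,0.6,0],[1,0,0,0.4,0],[1,0,0,0.25,0],[1,0,0,0,0],[-1,0,0,0,0],[-1,0,0,0,0],[-1,0,0,0,0],[-1,0,0,0,0],[-1,0,0,0,0],[-1,0,0,0,0],[-1,0,0,0,0]]}' 60
```

```text
clock: 22.0
tcp_pos: [0.4435, 0.1589, 0.1011]
orientation: [0.001, 0.707, 0.707, 0.001]
wrist_force: [-0.3, -0.7, 5.9]
finger_gap: 0.0347
grip_force: 59.1
```

```bash
python3 -m handwheel '{"deltas":[[-1,0,0,-0.2,0],[-1,0,0,-0.5,0],[-1,0,0,-0.8,0],[-1,0,0,-0.9,0],[-1,0,0,-0.9,0],[-1,0,0,-0.8,0],[-1,0,0,-0.5,0],[-1,0,0,-0.2,0],[-1,0,0,0,0],[-1,-0.2,-0.05,0,0],[-1,-0.5,-0.1,0,0],[-1,-0.7,-0.1,0,0],[-1,-0.8,-0.1,0,0],[-1,-0.7,-0.1,0,0],[-1,-0.5,0,0,0],[-1,-0.35,0,0,0],[-1,-0.15,0,0,0],[-1,0,0,0,0],[-1,0,0,0,0]]}'
python3 look.py 3 .041 .1011
```

```text
clock: 24.38
tcp_pos: [0.4249, 0.0033, 0.2922]
orientation: [-0.0, 0.707, 0.708, 0.0]
wrist_force: [-0.5, -0.7, -1.1]
finger_gap: 0.0345
grip_force: 60.0
scene 641 circle [424.3   2.4] 41.1 slope [0.009 0.017] z 0.2007
top 0 circle [0. 0.] 0.0 slope [0. 0.] z 0.0
tcp [0.425  0.0033 0.2922] under? 0.1911
```

View pics/s3.png

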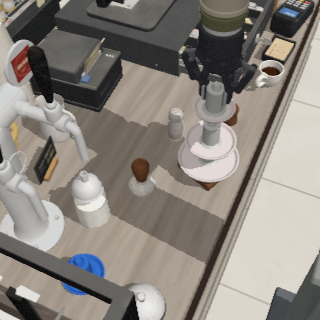

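The small tier is level at crop (216,108), above the medium one at (212,140). I lower it.

```bash
python3 -m handwheel '{"deltas":[[-1,0,0,0.2,0],[-1,0,0,0.3,0],[-1,0,0,0.2,0],[-1,0,0,0.1,0],[-1,0,0,0.1,0],[-1,0,0,0.07,0],[-1,0,0,0.04,0],[-1,0,0,0.02,0],[-1,0,0,0,0]]}'
```

```text
clock: 25.6
tcp_pos: [0.425, 0.0028, 0.2512]
orientation: [0.0, 0.707, 0.707, 0.0]
wrist_force: [0.6, 1.0, -2.1]
finger_gap: 0.0347
grip_force: 60.0
```

```bash
python3 -m handwheel '{"deltas":[[-1,0,0,0.03,0],[-1,0,0,0,0],[1,0,0,0,0],[1,0,0,0,0],[1,0,0,0,0],[1,0,0,0,0],[1,0,0,0,0],[1,0,0,-0.3,0],[1,0,0,-0.6,0],[1,0,0,-0.8,0],[1,0,0,-0.6,0],[1,0,0,-0.2,0],[1,-0.3,0,0,0],[1,-0.6,0,0,0],[1,-0.8,0,0,0],[1,-0.8,0,0,0],[1,-0.7,0,0,0],[1,-0.4,0,0,0],[1,-0.17,0.02,0,0],[1,0,0,0,0]]}'
python3 stack.py .21 .041
```

```text
clock: 28.1
tcp_pos: [0.4257, -0.148, 0.3496]
orientation: [-0.0, 0.707, 0.707, -0.0]
wrist_force: [-0.9, -0.1, -0.4]
finger_gap: 0.0856
grip_force: 0.0
scene shoulder 176 [425.1   1.8] 19.0 z 0.2109 rim [423.7   2.1] 41.9 slope [-0.003  0.005]
top shoulder 226 [425.2   3. ] 17.6 z 0.2103 rim [425.2   3.1] 40.8 slope [ 0.002 -0.001]
```

The small tier is seated. Next is the knob.

```bash
python3 -m handwheel '{"deltas":[[1,0,0,0.4,0],[1,0,0,0.8,0],[1,0,0,0.9,0],[1,0,0,0.9,0],[1,0,0,0.9,0],[1,0,0,0.8,0],[1,0,0,0.7,0],[1,0,0,0.5,0],[1,0,0,0.3,0],[1,0,0,0.2,0],[1,0,0,0,0],[-1,0,0,0,0],[-1,0,0,0,0],[-1,0,0,0,0],[-1,0,0,0,0],[-1,0,0,0,0],[-1,0,0,0,0],[-1,0,0,0,0]]}' 40
```

```text
clock: 30.45
tcp_pos: [0.4262, -0.1482, 0.0944]
orientation: [0.001, 0.707, 0.707, 0.0]
wrist_force: [-0.3, 0.5, 6.2]
finger_gap: 0.031
grip_force: 39.4
```

```bash
python3 -m handwheel '{"deltas":[[-1,0,0,-0.25,0],[-1,0,0,-0.6,0],[-1,0,0,-0.9,0],[-1,0,0,-0.9,0],[-1,0,0,-0.9,0],[-1,0,0,-0.9,0],[-1,0,0,-0.8,0],[-1,0,0,-0.6,0],[-1,0,0,-0.4,0],[-1,0,0,0,0],[-1,0.3,0,0,0],[-1,0.6,0,0,0],[-1,0.8,0,0,0],[-1,0.8,0,0,0],[-1,0.6,0,0,0],[-1,0.4,-0.02,0,0],[-1,0.27,0,0,0],[-1,0,0,0,0],[-1,0,0,0,0]]}'
python3 look.py 4 .017 .0944
```

```text
clock: 32.83
tcp_pos: [0.425, 0.0024, 0.3438]
orientation: [0.0, 0.707, 0.707, -0.0]
wrist_force: [0.6, 0.9, -0.7]
finger_gap: 0.0304
grip_force: 39.7
scene 115 circle [422.2   5.2] 15.9 slope [ 0.058 -0.066] z 0.2609
top 0 circle [0. 0.] 0.0 slope [0. 0.] z 0.0
tcp [0.4251 0.0023 0.3438] under? 0.2494
```

View pics/s4.png

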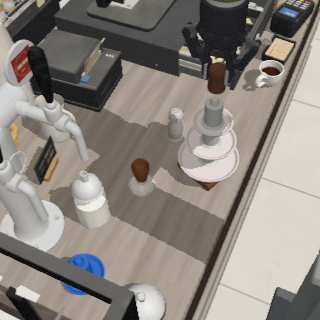

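The knob hangs upright at crop (217,77), above the small tier's spigot at (213,100). I lower it.

```bash
python3 -m handwheel '{"deltas":[[-1,0,0,0.2,0],[-1,0,0,0.25,0],[-1,0,0,0.2,0],[-1,0,0,0.1,0],[-1,0,0,0.1,0],[-1,0,0,0.07,0],[-1,0,0,0.05,0],[-1,0,0,0.02,0],[-1,0,0,0,0]]}'
```

```text
clock: 34.05
tcp_pos: [0.4251, 0.0028, 0.3045]
orientation: [0.0, 0.707, 0.707, 0.0]
wrist_force: [0.6, -0.2, 0.3]
finger_gap: 0.0309
grip_force: 39.8
```

```bash
python3 -m handwheel '{"deltas":[[-1,0,0,0.03,0],[-1,0,0,0,0],[1,0,0,0,0],[1,0,0,0,0],[1,0,0,0,0],[1,0,0,0,0],[1,0,0,0,0],[1,0,0,-0.3,0],[1,0,0,-0.6,0],[1,0,0,-0.8,0],[1,0,0,-0.6,0],[1,0,0,-0.4,0],[1,-0.4,0,0,0],[1,-0.8,0,0,0],[1,-0.8,0,0,0],[1,-0.8,0,0,0],[1,-0.4,0,0,0],[1,0,0,0,0],[1,0,0,0,0]]}'
python3 - <<'E'
from h import *
for n in('scene','top'):
    d,P=cam(n); q=P.reshape(-1,3)
    m=(np.hypot(q[:,0]-.425,q[:,1]-.002)<.03)&(q[:,2]>.258)&(q[:,2]<.28)
    print(n,m.sum(),np.round(cv2.minEnclosingCircle(q[m][:,:2].astype(np.float32)*1000)[0],1),'top z',np.median(q[m][:,2]).round(4))
    for nm,x,y,lo in(('salt',.530,-.051,.02),('tamper',.5385,.1077,.07),('pourer',.598,.212,.1),('cup',.384,-.307,.03)):
        m=(np.hypot(q[:,0]-x,q[:,1]-y)<.055)&(q[:,2]>lo)&(q[:,2]<.17)
        print('  ',nm,np.round(cv2.minEnclosingCircle(q[m][:,:2].astype(np.float32)*1000)[0],0) if m.any() else None)
    if n=='scene': cv2.imwrite('pics/s5.png',d['frame'][100:420,160:480][:,:,::-1])
E
python3 stack.py .21 .041; python3 stack.py .15 .054; python3 stack.py .09 .067
```

```text
clock: 36.42
tcp_pos: [0.4249, -0.1245, 0.4113]
orientation: [-0.0, 0.707, 0.707, 0.0]
wrist_force: [-0.6, 1.2, -0.0]
finger_gap: 0.0856
grip_force: 0.0
scene 195 [422.2   2.2] top z 0.2631
   salt [516. -37.]
   tamper [538. 107.]
   pourer [597. 212.]
   cup [ 382. -306.]
top 261 [424.    2.6] top z 0.2623
   salt [515. -41.]
   tamper [540. 108.]
   pourer [598. 212.]
   cup None
scene shoulder 80 [424.1   4.8] 17.9 z 0.2105 rim [4.237e+02 3.000e-01] 42.4 slope [-0.002  0.008]
top shoulder 0 [0. 0.] 0.0 z nan rim [425.3   2.9] 40.8 slope [-0.     0.002]
scene shoulder 4 [425.4  -3. ] 31.4 z 0.1543 rim [424.5   1.1] 54.6 slope [-0.003  0.008]
top shoulder 160 [426.9   2.8] 34.1 z 0.154 rim [426.4   2.3] 53.9 slope [-0.001  0.004]
scene shoulder 8 [423.7   5.8] 31.3 z 0.0943 rim [426.3   1.8] 67.5 slope [-0.005  0.006]
top shoulder 0 [0. 0.] 0.0 z nan rim [427.3   3.4] 66.8 slope [0.001 0.001]
  return _methods._mean(a, axis=axis, dtype=dtype,
  ret = ret.dtype.type(ret / rcount)
  return _methods._mean(a, axis=axis, dtype=dtype,
  ret = ret.dtype.type(ret / rcount)
```

View pics/s5.png

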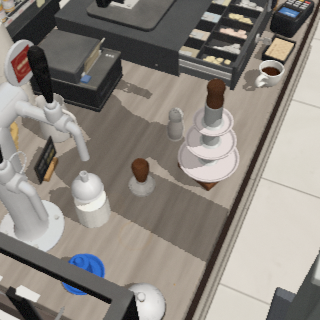

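The stack is complete at crop (213,85–180): knob top at 0.2625 m, every part level and coaxial within about 2 mm. The bystanders are where they were; the salt circle only picked up plate points, since the shaker still shows at (176,125) as before.

```bash
python3 -c "from workcell import hand_in; print(hand_in())"
```

```text
the job is handed in; nothing more can be done
None
```

The cake stand is assembled (large, medium and small tiers, then the knob), and the last camera check showed all parts seated and level with the bystanders in place; I handed the job in at about 37 s, but the hand-in returned no verdict.

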